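# Find the full tin in the delivery carton

### The arm

A 7-joint arm with a two-finger parallel gripper is mounted at the origin on the work surface. World frame = base frame: x ahead of the robot, y to its left, z up, the work surface at z = 0. Lengths are in m, angles in rad, forces in N, time in s.
With the tool pointing down it reaches from about 0.4 to 0.9 m from the base axis. Payload 5.6 kg.
Tool frame: the origin (TCP) lies at the very end of the fingers, on their centre line; the grasp point (between the pads) lies 19 mm behind it; z points along the fingers, y is the line along which they close (so a half turn about z gives the same grasp; the last joint's range is limited). The gripper opens to 92 mm and grips with 3 to 60 N. Pads are 20 mm wide; open, the fingers measure 128 mm over their backs; the gripper's body (75 mm by 189 mm) begins 69 mm behind the grasp point.
Start: joints at [1.068, 0.468, -0.012, 1.603, 0.006, 1.071, -0.056], TCP at [0.288, -0.583, 0.215] pointing down, gripper open.
Joint ranges: [-2.53, 2.53], [-0.31, 2.02], [-1.57, 1.55], [0.28, 2.44], [-1.29, 4.43], [0.15, 1.84], [-2.92, 2.92]. Speed limits (rad/s): [2.57, 2.57, 3.14, 3.14, 3.14, 3.14, 3.14].

### API

Orientations are given as a 3x3 rotation matrix whose columns are the frame's x, y, z axes.
In Python, from rig import ctrl, get_image gives the robot as it stands (ctrl), with the cameras as plain functions.
- The arm moves only by the shell command python3 steer.py [OPENING] [FORCE], which reads ROWS from standard input. ROWS is a JSON list of rows, 1 to 12 of them, each an object with the fields pos (a list: dx, dy, dz in m), rotvec (a list: a rotation vector rx, ry, rz in rad); a field left out counts as zero; each row shifts and turns the commanded pose from where the row before left it, along the tool's axes as they then stand; what a row does not reach is not made up. A row lasts 1/12 s, in which the tool goes at most 0.0417 m and 0.125 rad, less where a joint would pass 70% of its speed; a pose out of reach is approached as far as the arm can. OPENING is the opening from 0.0 (shut) to 1.0 (fully open), set as the command begins (- or left out keeps the last). The fingers move at their own pace and stop on an object; FORCE is the grip in N (left out, the last holds). Time passes only in rows, so rows that do not move let the fingers close. It prints the time, the measured TCP pose, the force, the opening and the grip force at its end. Input that does not fit is refused with a message, and nothing moves.
- ctrl.observe(): the state, without advancing time (a new reading comes with each control period).
- get_image(name): name is "scene" or "top" or "wrist"; returns a dict with "color" (420x560x3 uint8, blue, green, red), "z_map" (420x560 float32, m along the optical axis (not along the pixel's ray), 0 where there is no reading), "fx", "fy", "cx", "cy" (pixels), "R" (3x3) and "t" (3): a world point X has camera coordinates R X + t. Camera axes: x right, y down, z forward; pixel columns grow to the right and rows downward; lengths in m; the calibration is good to about 2 mm. A picture is of the moment at which its call begins.
- ctrl.finish_job(): hands the job in; it is judged then, once.
The state is a dict: "time": time; "joints": joint angles; "qd": joint speeds; "joint_efforts": joint torques, N m; "eef_pos": TCP position; "tcp_rot": TCP orientation; "ft_force": force on the tool from outside, world axes, zero at the start; "moment": the same for the moment, N m; "finger_gap": opening from 0.0 (shut) to 1.0 (fully open); "grip_force": force on a finger pad.
Only numpy, scipy, OpenCV 4.12 (cv2) and the standard library are available. Lean on these libraries where they do the work, as an engineer would, in place of code of your own. Each camera call takes 0.05 s, during which the arm holds its last target. There are 200 camera calls.

### The job

Fold both long flaps of the carton on the cafe counter right back so that they lean well outwards. Then, one at a time and in order from the robot's left to its right (left, middle, right), lift each of the three identical tins a few centimetres to feel its weight, lowering it back upright to its place in the carton before you go on, and find the heaviest, full one. Finish while holding that tin up in the gripper, upright and still, with its underside about a hand's width above the carton's rim (the program ends holding it; do not put it down), the other two left standing in the carton, no tin ever tipped over, and the cake stand, mug and shaker left alone.

Things in the scene. Friction and masses are not known exactly. Their poses are not given: they have to be found in the camera images.
- carton: open brown cardboard carton fixed to the counter, outside 168 (x) x 278 (y) x 118 mm high, inside 160 x 270, floor 5 mm thick. Origin: centre of its underside, on the counter. Its x (short) points away from the robot, y (along the tin row) to the robot's left; yaw up to 0.3 rad either way. Its short end flaps hang folded down outside and do not move
- flap_near (a joint): angle (rad) of the long flap on the wall nearest the robot: 0 closed, 1.57 upright, 3.0 right out (stop); begins at 0.75-1.05. 4 mm sheet, 270 mm wide, 75 mm hinge to free edge, stays where left (0.02 N m crease, under 1 N to move). Closed fingers put down between the flaps, tips 25 mm above the rim, and moved outward over the wall push it open
- flap_far (a joint): the same for the flap on the long wall away from the robot: 0 closed, 1.57 upright, 3.0 folded right out (stop); begins at 0.75 to 1.05; the same size and crease
- flap_near_hinge (a point): middle of the near flap's hinge line, in the carton's frame at x = -82 mm, y = 0, 120 mm above the counter; the line runs along the carton's y
- flap_far_hinge (a point): middle of the far flap's hinge line, in the carton's frame at x = +82 mm, y = 0, 120 mm above the counter
- flap_near_edge (a point): middle of the near flap's free edge, 75 mm from its hinge
- flap_far_edge (a point): middle of the far flap's free edge, 75 mm from its hinge
- tin_left: leftmost (+y): one of three look-alike closed square tins (dark green, cream labels, brass lid, 60 x 60 x 110 mm tall) standing in the carton. Origin: centre of underside, z up. Grip the sides facing the long walls (about 50 mm free there, 25 mm between tins), pads about 80 mm up. One unknown tin is full (0.53-0.64 kg), the others part empty (0.21-0.33 kg)
- tin_middle: middle, about 85 mm from its neighbours: one of three look-alike closed square tins (dark green, cream labels, brass lid, 60 x 60 x 110 mm tall) standing in the carton. Origin: centre of underside, z up. Grip the sides facing the long walls (about 50 mm free there, 25 mm between tins), pads about 80 mm up. One unknown tin is full (0.53-0.64 kg), the others part empty (0.21-0.33 kg)
- tin_right: rightmost (-y): one of three look-alike closed square tins (dark green, cream labels, brass lid, 60 x 60 x 110 mm tall) standing in the carton. Origin: centre of underside, z up. Grip the sides facing the long walls (about 50 mm free there, 25 mm between tins), pads about 80 mm up. One unknown tin is full (0.53-0.64 kg), the others part empty (0.21-0.33 kg)
- cake_stand: small brass cake stand with a chocolate cake, 130 mm across, about 130 mm tall, on the counter about 270 mm to the right of the carton's centre; origin centre of its foot. Leave alone
- mug: white mug, 76 mm across, 85 mm tall, on the counter to the left of the carton; origin centre of its underside. Leave alone
- shaker: steel sugar shaker, 60 mm across, 102 mm tall, on the counter to the left of the carton, farther from the robot than the mug; origin centre of its underside. Leave alone

How it is judged:
On the way, in this order (a step that is already met when the one before it is completed fails the run):
1. both flaps folded out past 1.9 rad, all three tins still standing on the carton floor (value of joint each of flap_near, flap_far above 1.9 rad and contact force between each of tin_left, tin_middle, tin_right and carton above 0.8 N and angle between each of tin_left, tin_middle, tin_right's own z axis and vertical below 0.2 rad and z of each of tin_left, tin_middle, tin_right in the frame of carton below 0.015 m), for 0.2 s.
2. the left tin alone lifted in the fingers at least 13 mm off the carton floor, touching no wall, the other two standing in the carton, flaps open (height (world z) of tin_left above 0.018 m and contact force between the fingers and tin_left above 1 N and contact force between tin_left and carton below 0.1 N and contact force between each of tin_middle, tin_right and carton above 0.8 N and angle between each of tin_middle, tin_right's own z axis and vertical below 0.2 rad and z of each of tin_middle, tin_right in the frame of carton below 0.015 m and value of joint each of flap_near, flap_far above 1.9 rad), for 0.2 s.
3. the middle tin alone lifted in the fingers at least 13 mm off the carton floor, touching no wall, the other two standing in the carton, flaps open (height (world z) of tin_middle above 0.018 m and contact force between the fingers and tin_middle above 1 N and contact force between tin_middle and carton below 0.1 N and contact force between each of tin_left, tin_right and carton above 0.8 N and angle between each of tin_left, tin_right's own z axis and vertical below 0.2 rad and z of each of tin_left, tin_right in the frame of carton below 0.015 m and value of joint each of flap_near, flap_far above 1.9 rad), for 0.2 s.
4. the right tin alone lifted in the fingers at least 13 mm off the carton floor, touching no wall, the other two standing in the carton, flaps open (height (world z) of tin_right above 0.018 m and contact force between the fingers and tin_right above 1 N and contact force between tin_right and carton below 0.1 N and contact force between each of tin_left, tin_middle and carton above 0.8 N and angle between each of tin_left, tin_middle's own z axis and vertical below 0.2 rad and z of each of tin_left, tin_middle in the frame of carton below 0.015 m and value of joint each of flap_near, flap_far above 1.9 rad), for 0.2 s.
At the end, for the whole second after the job is handed in: Full tin held in the fingers, still, tilted under 0.35 rad, underside over 155 mm above the counter, touching neither carton nor tins; the other two (each pressing on the carton with under 4.2 N) stand untouched on its floor within 0.2 rad of upright; both flaps past 1.9 rad (value of joint each of flap_near, flap_far above 1.9 rad and ((height (world z) of tin_left above 0.155 m and angle between tin_left's own z axis and vertical below 0.35 rad and contact force between the fingers and tin_left above 1.5 N and linear speed of tin_left below 0.05 m/s and contact force between tin_left and carton below 0.05 N and contact force between tin_left and tin_middle below 0.05 N and contact force between tin_left and tin_right below 0.05 N and contact force between tin_middle and carton between 0.8 and 4.2 N and angle between each of tin_middle, tin_right's own z axis and vertical below 0.2 rad and z of each of tin_middle, tin_right in the frame of carton below 0.015 m and linear speed of each of tin_middle, tin_right below 0.03 m/s and contact force between each of tin_middle, tin_right and the fingers below 0.3 N and contact force between tin_right and carton between 0.8 and 4.2 N) or (height (world z) of tin_middle above 0.155 m and angle between tin_middle's own z axis and vertical below 0.35 rad and contact force between the fingers and tin_middle above 1.5 N and linear speed of tin_middle below 0.05 m/s and contact force between tin_middle and carton below 0.05 N and contact force between tin_middle and tin_left below 0.05 N and contact force between tin_middle and tin_right below 0.05 N and contact force between tin_left and carton between 0.8 and 4.2 N and angle between each of tin_left, tin_right's own z axis and vertical below 0.2 rad and z of each of tin_left, tin_right in the frame of carton below 0.015 m and linear speed of each of tin_left, tin_right below 0.03 m/s and contact force between each of tin_left, tin_right and the fingers below 0.3 N and contact force between tin_right and carton between 0.8 and 4.2 N) or (height (world z) of tin_right above 0.155 m and angle between tin_right's own z axis and vertical below 0.35 rad and contact force between the fingers and tin_right above 1.5 N and linear speed of tin_right below 0.05 m/s and contact force between tin_right and carton below 0.05 N and contact force between tin_right and tin_left below 0.05 N and contact force between tin_right and tin_middle below 0.05 N and contact force between tin_left and carton between 0.8 and 4.2 N and angle between each of tin_left, tin_middle's own z axis and vertical below 0.2 rad and z of each of tin_left, tin_middle in the frame of carton below 0.015 m and linear speed of each of tin_left, tin_middle below 0.03 m/s and contact force between each of tin_left, tin_middle and the fingers below 0.3 N and contact force between tin_middle and carton between 0.8 and 4.2 N))); the arm keeps its last pose, push and grip.
It fails at once if the cake stand is moved more than 30 mm or tipped (distance of cake_stand from where it was at the start of the episode above 0.03 m or angle between cake_stand's own z axis and vertical above 0.4 rad).
It fails at once if the mug is moved more than 30 mm or tipped (distance of mug from where it was at the start of the episode above 0.03 m or angle between mug's own z axis and vertical above 0.4 rad).
It fails at once if the shaker is moved more than 30 mm or tipped (distance of shaker from where it was at the start of the episode above 0.03 m or angle between shaker's own z axis and vertical above 0.4 rad).
It fails at once if a tin is tipped over (0.7 rad) (angle between any of tin_left, tin_middle, tin_right's own z axis and vertical above 0.7 rad).
It also fails if it takes over 72 s, if anything falls off the work surface, if the arm or the gripper's body presses on something with over 40 N, if the wrist force passes 120 N, or if a joint passes its speed limit or range.

## Working session

There is one attempt and no reset: what is moved stays moved. The work goes in short steps, Python scripts to look and compute and a shell command to move; the robot and the scene stay as the last step left them, time stands still between calls to the robot, and variables do not carry over. Pictures are saved under pics/ and viewed, at most 10 in all, crops included, and the job is handed in when it is done.

```bash
ls; mkdir -p pics
python3 - <<'E'
from rig import ctrl, get_image
import cv2,numpy as np
a=get_image("top"); b=get_image("scene")
cv2.imwrite("pics/top.png",a["color"]); cv2.imwrite("pics/scene.png",b["color"])
np.savez("top.npz",**a); np.savez("scene.npz",**b)
o=ctrl.observe(); print({k:np.round(v,3).tolist() for k,v in o.items()})
for i in(a,b): print(np.round(-i["R"].T@i["t"],3), np.round(i["R"],2).tolist())
E
```

```text
pics
rig.py
steer.py
{'time': 0.1, 'joints': [1.068, 0.468, -0.012, 1.603, 0.006, 1.071, -0.056], 'qd': [0.001, 0.0, 0.002, -0.003, -0.002, -0.001, -0.0], 'joint_efforts': [0.001, -52.165, -0.013, -24.437, -0.057, 0.014, 0.0], 'eef_pos': [0.288, -0.582, 0.214], 'tcp_rot': [[0.896, 0.444, -0.001], [0.444, -0.896, 0.001], [-0.0, -0.002, -1.0]], 'ft_force': [-0.024, 0.615, 0.226], 'moment': [-0.037, -0.002, -0.018], 'grip_force': 0.0, 'finger_gap': 0.998}
[0.47  0.022 0.944] [[0.02, -1.0, -0.0], [-0.99, -0.02, -0.15], [0.15, 0.01, -0.99]]
[ 0.596 -0.472  0.854] [[1.0, 0.03, -0.02], [0.02, -0.82, -0.57], [-0.03, 0.57, -0.82]]
```

View pics/top.png

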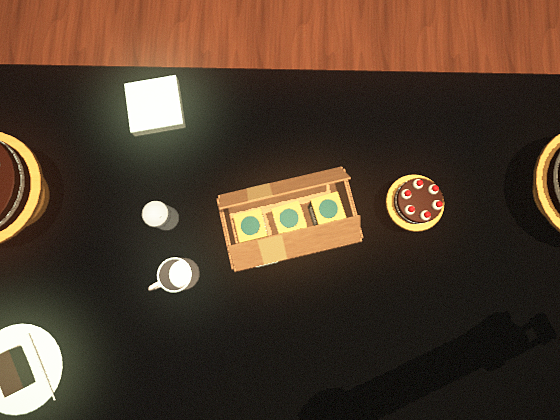

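View pics/scene.png

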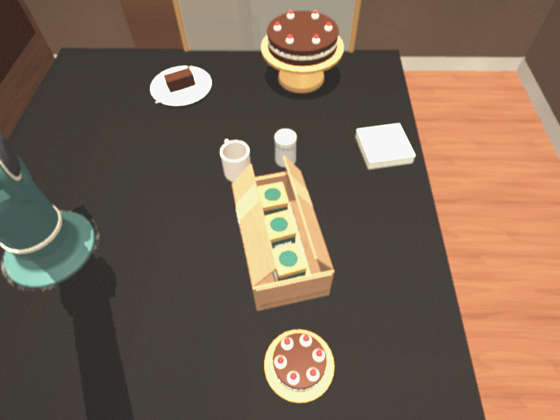

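Top view: tins at about (250,224), (289,216) and (329,208), carton row tilted (yaw about +0.2). The flaps are half open, the mug is at (177,273), the shaker at (157,214) and the cake stand at (416,202). The scene view agrees.

```bash
cat > h.py <<'E'
import numpy as np,cv2
def pts(i):
    v,u=np.mgrid[:420,:560]; z=i["z_map"]
    c=np.stack([(u-i["cx"])/i["fx"]*z,(v-i["cy"])/i["fy"]*z,z],-1)
    return (c-i["t"])@i["R"]
def ray(i,u,v,h):
    d=i["R"].T@np.array([(u-i["cx"])/i["fx"],(v-i["cy"])/i["fy"],1]); o=-i["R"].T@i["t"]
    return o+d*(h-o[2])/d[2]
def greens(i):
    hsv=cv2.cvtColor(i["color"],cv2.COLOR_BGR2HSV)
    m=cv2.inRange(hsv,(70,80,50),(100,255,220)); n,l,s,c=cv2.connectedComponentsWithStats(m)
    return [(s[k,4],*c[k].round(1),*s[k,2:4]) for k in range(1,n) if 100<s[k,4]<2000]
E
python3 - <<'E'
from h import *
for n in("top","scene"):
    i=np.load(n+".npz"); P=pts(i)
    print(n)
    for g in greens(i):
        print(g, ray(i,g[1],g[2],.11).round(4), P[int(g[2]),int(g[1])].round(4))
i=np.load("top.npz");P=pts(i)
g=[ray(i,g[1],g[2],.11) for g in greens(i) if 230<g[1]<350]
g=sorted(g,key=lambda p:-p[1]); d=g[0]-g[2]; yaw=np.arctan2(-d[0],d[1]); print("yaw",yaw)
c=g[1][:2]; ey=np.array([-np.sin(yaw),np.cos(yaw)]); ex=np.array([ey[1],-ey[0]])
for n in("top","scene"):
    P=pts(np.load(n+".npz")).reshape(-1,3)
    q=np.c_[(P[:,:2]-c)@ex,(P[:,:2]-c)@ey,P[:,2]]
    k=(abs(q[:,0])<.13)&(abs(q[:,1])<.17)&(q[:,2]>.03)
    q=q[k]; print(n,"z>.03 y ext",np.percentile(q[:,1],[0,.5,99.5,100]).round(4))
    k=abs(q[:,1])<.13; r=q[k&(q[:,2]>.114)]
    for s in(-1,1):
        w=r[(s*r[:,0]>0.02)]; f=np.polyfit(w[:,2],w[:,0],1)
        print(s,"x at z=.12",np.polyval(f,.12).round(4),"slope dx/dz",f[0].round(3),"zmax",np.percentile(w[:,2],99).round(4),"x range",np.percentile(w[:,0],[1,99]).round(4))
E
```

```text
top
scene
(np.int32(136), np.float64(272.1), np.float64(194.0), np.int32(15), np.int32(11)) [0.549  0.0957 0.11  ] [0.5491 0.0916 0.1154]
(np.int32(165), np.float64(278.5), np.float64(223.9), np.int32(16), np.int32(13)) [0.5669 0.0121 0.11  ] [0.5658 0.0129 0.1125]
(np.int32(204), np.float64(287.9), np.float64(258.1), np.int32(17), np.int32(15)) [ 0.5896 -0.0733  0.11  ] [ 0.5877 -0.0758  0.1149]Traceback (most recent call last):
  File "<stdin>", line 9, in <module>
IndexError: list index out of range
```

```bash
sed -i 's/(70,80,50),(100,255,220)/(65,60,30),(105,255,255)/; s/100<s\[k,4\]<2000/80<s[k,4]<2000/' h.py
python3 - <<'E'
from h import *
i=np.load("top.npz")
for n in("top","scene"):
    j=np.load(n+".npz"); print(n,[(x, ray(j,x[1],x[2],.115).round(4)) for x in greens(j)])
g=[ray(i,x[1],x[2],.115) for x in greens(i) if 230<x[1]<350]
if len(g)<3: print(cv2.cvtColor(i["color"],cv2.COLOR_BGR2HSV)[224,250]); j=np.load("scene.npz"); g=[ray(j,x[1],x[2],.115) for x in greens(j)]
g=sorted(g,key=lambda p:-p[1]); d=g[0]-g[2]; yaw=np.arctan2(-d[0],d[1]); print("yaw",yaw)
c=g[1][:2]; ey=np.array([-np.sin(yaw),np.cos(yaw)]); ex=np.array([ey[1],-ey[0]])
for n in("top","scene"):
    P=pts(np.load(n+".npz")).reshape(-1,3)
    q=np.c_[(P[:,:2]-c)@ex,(P[:,:2]-c)@ey,P[:,2]]
    k=(abs(q[:,0])<.13)&(abs(q[:,1])<.17)&(q[:,2]>.03)
    q=q[k]; print(n,"z>.03 y ext",np.percentile(q[:,1],[0,.5,99.5,100]).round(4))
    k=abs(q[:,1])<.13; r=q[k&(q[:,2]>.122)]
    for s in(-1,1):
        w=r[(s*r[:,0]>0.02)]; f=np.polyfit(w[:,2],w[:,0],1)
        print(s,"x at z=.12",np.polyval(f,.12).round(4),"slope dx/dz",f[0].round(3),"zmax",np.percentile(w[:,2],99).round(4),"x range",np.percentile(w[:,0],[1,99]).round(4))
E
```

```text
top [((np.int32(178), np.float64(328.4), np.float64(208.1), np.int32(17), np.int32(18)), array([ 0.5932, -0.0786,  0.115 ])), ((np.int32(178), np.float64(249.1), np.float64(225.3), np.int32(18), np.int32(18)), array([0.5522, 0.092 , 0.115 ]))]
scene [((np.int32(140), np.float64(272.0), np.float64(194.0), np.int32(15), np.int32(11)), array([0.5491, 0.0919, 0.115 ])), ((np.int32(171), np.float64(278.6), np.float64(224.0), np.int32(16), np.int32(13)), array([0.5673, 0.0086, 0.115 ])), ((np.int32(213), np.float64(287.8), np.float64(258.1), np.int32(18), np.int32(15)), array([ 0.5894, -0.076 ,  0.115 ]))]
[ 63  60 188]
yaw 0.23586223866151582
top z>.03 y ext [-0.1484 -0.1449  0.1382  0.1409]
-1 x at z=.12 -0.0536 slope dx/dz -0.045 zmax 0.9437 x range [-0.0919 -0.0305]
1 x at z=.12 0.0879 slope dx/dz -0.636 zmax 0.1868 x range [0.0428 0.086 ]
scene z>.03 y ext [-0.1477 -0.1465  0.1377  0.1428]
-1 x at z=.12 -0.0846 slope dx/dz 0.831 zmax 0.1794 x range [-0.0834 -0.0329]
1 x at z=.12 0.0844 slope dx/dz -0.635 zmax 0.1855 x range [0.04   0.0827]
```

```bash
cat > to.py <<'E'
# tool-axis distance to a target: carton x, y (m), TCP z
import sys,numpy as np
from scipy.spatial.transform import Rotation as R
from rig import ctrl, get_image
C=np.array([.571,.004]); yaw=.236
x,y,z=map(float,sys.argv[1:4]); c,s=np.cos(yaw),np.sin(yaw)
o=ctrl.observe(); T=np.array(o["tcp_rot"]); p=np.array(o["eef_pos"])
tgt=np.r_[C+[c*x-s*y,s*x+c*y],z]
G=np.c_[[-s,c,0],[c,s,0],[0,0,-1]]
w=(p[:2]-C)@np.array([[c,-s],[s,c]])
print("t",round(o["time"],2),"carton-frame tcp",w.round(4),p[2].round(4),"d tool",(T.T@(tgt-p)).round(4),"rot",R.from_matrix(T.T@G).as_rotvec().round(3),"d in goal axes",(G.T@(tgt-p)).round(4),"F",np.round(o["ft_force"],2),"gap",round(o["finger_gap"],3))
E
echo '[{"pos":[0.0321, -0.025, -0.006]}, {"pos":[0.0321, -0.025, -0.006]}, {"pos":[0.0321, -0.025, -0.006]}, {"pos":[0.0321, -0.025, -0.006]}, {"pos":[0.0321, -0.025, -0.006]}, {"pos":[0.0321, -0.025, -0.006]}, {"pos":[0.0321, -0.025, -0.006]}, {"pos":[0.0321, -0.025, -0.006]}, {"pos":[0.0321, -0.025, -0.006]}, {"pos":[0.0321, -0.025, -0.006]}, {"pos":[0.0321, -0.025, -0.006]}, {"pos":[0.0321, -0.025, -0.006]}]' | python3 steer.py 0 10; python3 to.py 0.004 0 0.29
```

```text
time: 1.1
eef_pos: [0.5007, -0.1408, 0.2867]
tcp_rot: [[0.896, 0.444, -0.0], [0.444, -0.896, -0.0], [-0.0, 0.0, -1.0]]
ft_force: [1.3, -0.5, -0.1]
finger_gap: 0.155
grip_force: 0.0
t 1.1 carton-frame tcp [-0.1022 -0.1244] 0.2867 d tool [ 0.1311 -0.0977 -0.0033] rot [-0.     0.    -1.347] d in goal axes [ 0.1244  0.1062 -0.0033] F [ 1.32 -0.53 -0.13] gap 0.155
```

```bash
echo '[{"pos":[0.0328, -0.0244, 0]}, {"pos":[0.0328, -0.0244, 0]}, {"pos":[0.0328, -0.0244, 0]}, {"pos":[0.0328, -0.0244, 0]}]' | python3 steer.py; echo '[{"rotvec":[0, 0, -0.123]}, {"rotvec":[0, 0, -0.123]}, {"rotvec":[0, 0, -0.123]}, {"rotvec":[0, 0, -0.123]}, {"rotvec":[0, 0, -0.123]}, {"rotvec":[0, 0, -0.123]}, {"rotvec":[0, 0, -0.123]}, {"rotvec":[0, 0, -0.123]}, {"rotvec":[0, 0, -0.123]}, {"rotvec":[0, 0, -0.123]}, {"rotvec":[0, 0, -0.117]}, {}]' | python3 steer.py; python3 to.py 0.004 0 0.144
```

```text
time: 1.43
eef_pos: [0.5751, 0.0047, 0.2864]
tcp_rot: [[0.896, 0.444, -0.0], [0.444, -0.896, -0.0], [-0.0, 0.0, -1.0]]
ft_force: [0.3, -0.4, 0.8]
finger_gap: 0.006
grip_force: 0.0
time: 2.43
eef_pos: [0.5745, 0.0028, 0.2861]
tcp_rot: [[-0.236, 0.972, -0.001], [0.972, 0.236, 0.0], [0.0, -0.001, -1.0]]
ft_force: [0.7, -0.3, 1.1]
finger_gap: 0.005
grip_force: 0.0
t 2.43 carton-frame tcp [ 0.0031 -0.002 ] 0.2861 d tool [0.0019 0.001  0.1421] rot [-0.001 -0.     0.003] d in goal axes [0.002  0.0009 0.1421] F [ 0.65 -0.31  1.06] gap 0.005
```

```bash
echo '[{"pos":[0, 0, 0.0284]}, {"pos":[0, 0, 0.0284]}, {"pos":[0, 0, 0.0284]}, {"pos":[0, 0, 0.0284]}, {"pos":[0, 0, 0.0284]}, {}]' | python3 steer.py; echo '[{"pos":[0, 0.014, 0]}, {"pos":[0, 0.014, 0]}, {"pos":[0, 0.014, 0]}, {"pos":[0, 0.014, 0]}, {"pos":[0, 0.014, 0]}, {"pos":[0, 0.014, 0]}, {"pos":[0, 0.014, 0]}, {"pos":[0, 0.014, 0]}, {"pos":[0, 0.006, 0]}, {}]' | python3 steer.py; python3 to.py -0.118 0 0.144
```

```text
time: 2.93
eef_pos: [0.5708, 0.0023, 0.1391]
tcp_rot: [[-0.231, 0.973, -0.01], [0.973, 0.231, -0.0], [0.002, -0.01, -1.0]]
ft_force: [-0.8, -0.6, -0.5]
finger_gap: -0.0
grip_force: 0.0
time: 3.77
eef_pos: [0.6908, 0.0311, 0.1456]
tcp_rot: [[-0.232, 0.973, 0.002], [0.973, 0.232, 0.001], [0.0, 0.002, -1.0]]
ft_force: [0.2, -0.3, -0.2]
finger_gap: 0.007
grip_force: 0.0
t 3.77 carton-frame tcp [ 0.1228 -0.0017] 0.1456 d tool [ 0.0013 -0.2408  0.0012] rot [ 0.002 -0.    -0.001] d in goal axes [ 0.0017 -0.2408  0.0016] F [ 0.24 -0.29 -0.23] gap 0.007
```

```bash
echo '[{"pos":[0, -0.03, 0]}, {"pos":[0, -0.03, 0]}, {"pos":[0, -0.03, 0]}, {"pos":[0, -0.03, 0]}, {"pos":[0, -0.015, 0]}, {"pos":[0, -0.015, 0]}, {"pos":[0, -0.015, 0]}, {"pos":[0, -0.015, 0]}, {"pos":[0, -0.015, 0]}, {"pos":[0, -0.015, 0]}, {"pos":[0, -0.015, 0]}, {"pos":[0, -0.015, 0]}]' | python3 steer.py; echo '[{}, {"pos":[0, 0.03, -0.03]}, {"pos":[0, 0.03, -0.03]}, {"pos":[0, 0.03, -0.03]}]' | python3 steer.py 1; echo '[{"pos":[0, -0.02, -0.03]}, {"pos":[0, -0.03, -0.025]}, {"pos":[0, -0.03, 0]}, {"pos":[0, -0.03, 0]}, {"pos":[0, -0.03, 0]}, {"pos":[0, -0.03, 0]}, {"pos":[0, -0.03, 0]}, {}]' | python3 steer.py
python3 - <<'E'
from rig import ctrl, get_image
from h import *
C=np.array([.571,.004]);yaw=.236;ey=np.array([-np.sin(yaw),np.cos(yaw)]); ex=np.array([ey[1],-ey[0]])
for n in("top","scene"):
    i=get_image(n); cv2.imwrite(f"pics/{n}2.png",i["color"]); np.savez(n+"2.npz",**i)
    for x in greens(i):
        p=ray(i,x[1],x[2],.115)[:2]; print(n,x,p.round(4),((p-C)@ex).round(4),((p-C)@ey).round(4))
    P=pts(i).reshape(-1,3); q=np.c_[(P[:,:2]-C)@ex,(P[:,:2]-C)@ey,P[:,2]]
    for s in(-1,1):
        w=q[(abs(q[:,1])<.1)&(s*q[:,0]>.088)&(s*q[:,0]<.16)&(q[:,2]>.09)&(q[:,2]<.21)]
        if len(w)>30: f=np.polyfit(w[:,0],w[:,2],1); print(n,s,len(w),"slope",f.round(3),"angle",np.pi-np.arctan(s*f[0]))
E
```

```text
time: 4.77
eef_pos: [0.4551, -0.0259, 0.1453]
tcp_rot: [[-0.232, 0.973, 0.001], [0.973, 0.232, -0.001], [-0.001, 0.001, -1.0]]
ft_force: [-0.3, -0.4, 0.5]
finger_gap: 0.003
grip_force: 0.1
time: 5.1
eef_pos: [0.5429, -0.0049, 0.2348]
tcp_rot: [[-0.232, 0.973, 0.0], [0.973, 0.232, -0.001], [-0.001, 0.0, -1.0]]
ft_force: [1.5, 1.0, -0.7]
finger_gap: 0.271
grip_force: 0.0
time: 5.77
eef_pos: [0.3436, -0.0529, 0.2881]
tcp_rot: [[-0.23, 0.973, -0.001], [0.973, 0.23, -0.003], [-0.003, -0.002, -1.0]]
ft_force: [-0.5, -0.6, 0.0]
finger_gap: 0.853
grip_force: 0.0
top -1 3064 slope [-0.448  0.086] angle 2.72011811204324
top 1 2952 slope [0.455 0.085] angle 2.7148278240777226
scene (np.int32(140), np.float64(272.0), np.float64(194.0), np.int32(15), np.int32(11)) [0.5491 0.0919] -0.0008 0.0906
scene (np.int32(174), np.float64(278.6), np.float64(224.0), np.int32(16), np.int32(13)) [0.5673 0.0086] -0.0025 0.0054
scene (np.int32(213), np.float64(287.8), np.float64(258.1), np.int32(18), np.int32(15)) [ 0.5894 -0.076 ] -0.0008 -0.0821
scene -1 2479 slope [-0.452  0.083] angle 2.7170753979637414
scene 1 2306 slope [0.447 0.086] angle 2.721283911307171
```

View pics/scene2.png

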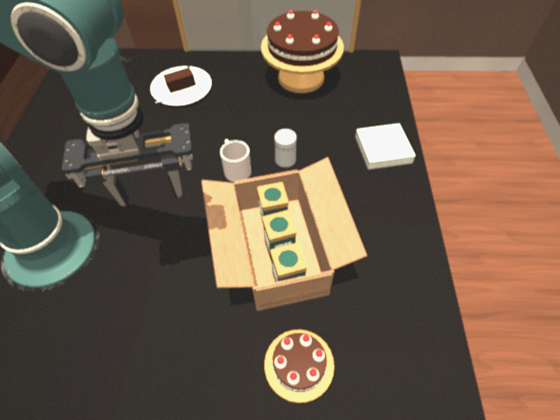

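View pics/top2.png

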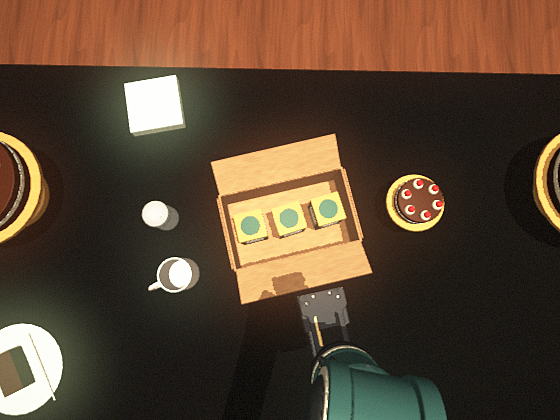

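Both flaps lie out at about 2.7 rad and all three tins stand in the carton: scene (272,194), (279,224), (288,258); top (250,225), (289,217), (328,208). Next I'll refine the lid centres and yaws from depth.

```bash
python3 - <<'E'
from h import *
C=np.array([.571,.004]);yaw=.236;ey=np.array([-np.sin(yaw),np.cos(yaw)]); ex=np.array([ey[1],-ey[0]])
for n in("top2","scene2"):
    i=np.load(n+".npz"); P=pts(i); a=(P[...,:2]-C)@ex; b=(P[...,:2]-C)@ey
    m=((abs(a)<.07)&(abs(b)<.128)&(P[...,2]>.105)&(P[...,2]<.13)).astype(np.uint8)
    k,l,s,c=cv2.connectedComponentsWithStats(m,connectivity=4)
    for j in range(1,k):
        if s[j,4]<150: continue
        Q=np.c_[a[l==j],b[l==j]]*1000
        print(n,s[j,4],"z",np.median(P[l==j][:,2]).round(4),"rect",[np.round(v,1) for v in cv2.minAreaRect(Q.astype(np.float32))],"pctl x",np.percentile(Q[:,0],[1,99]).round(1),"y",np.percentile(Q[:,1],[1,99]).round(1))
E
python3 to.py 0 0.089 0.25
```

```text
top2 815 z 0.1158 rect [array([  2.3, -85.1]), array([61.3, 61.6]), np.float64(4.7)] pctl x [-28.8  32.7] y [-116.1  -53.9]
top2 812 z 0.1159 rect [array([0.4, 2.4]), array([61.5, 61.3]), np.float64(5.4)] pctl x [-30.8  31.1] y [-28.4  33.1]
top2 811 z 0.1156 rect [array([ 2.5, 87.4]), array([61.4, 61.2]), np.float64(1.5)] pctl x [-28.2  32.2] y [ 57.4 117.3]
scene2 614 z 0.1146 rect [array([-0.5, 88.9]), array([62.1, 64.4]), np.float64(0.9)] pctl x [-31.1  29.7] y [ 57.7 119.6]
scene2 711 z 0.1146 rect [array([-2.6,  4.2]), array([61.8, 63. ]), np.float64(5.4)] pctl x [-34.1  28.3] y [-28.3  35.5]
scene2 834 z 0.1146 rect [array([ -0.8, -83.3]), array([61.4, 63.9]), np.float64(4.6)] pctl x [-31.9  30.3] y [-115.6  -52.2]
t 5.87 carton-frame tcp [-0.2301 -0.0022] 0.2888 d tool [0.0917 0.2299 0.039 ] rot [ 0.002  0.002 -0.002] d in goal axes [0.0912 0.2301 0.0388] F [ 0.2  -0.55 -0.7 ] gap 0.939
```

```bash
echo '[{"pos":[0.013, 0.033, 0.0055]}, {"pos":[0.013, 0.033, 0.0055]}, {"pos":[0.013, 0.033, 0.0055]}, {"pos":[0.013, 0.033, 0.0055]}, {"pos":[0.013, 0.033, 0.0055]}, {"pos":[0.013, 0.033, 0.0055]}, {"pos":[0.013, 0.033, 0.0055], "rotvec":[0, 0, -0.02]}, {}, {}]' | python3 steer.py; python3 to.py 0.001 0.088 0.066
```

```text
time: 6.62
eef_pos: [0.5519, 0.0933, 0.2478]
tcp_rot: [[-0.256, 0.967, -0.003], [0.967, 0.256, 0.003], [0.004, -0.002, -1.0]]
ft_force: [-0.4, 0.2, 0.4]
finger_gap: 0.999
grip_force: 0.0
t 6.62 carton-frame tcp [0.0024 0.0913] 0.2478 d tool [-0.004  -0.0011  0.1818] rot [-0.002 -0.004  0.022] d in goal axes [-0.0033 -0.0014  0.1818] F [-0.4   0.19  0.4 ] gap 0.999
```

```bash
echo '[{"pos":[-0.002, -0.001, 0.03]}, {"pos":[-0.002, 0, 0.03]}, {"pos":[0, 0, 0.03]}, {"pos":[0, 0, 0.03]}, {"pos":[0, 0, 0.03]}, {"pos":[0, 0, 0.02]}, {"pos":[0, 0, 0.012]}, {}, {}]' | python3 steer.py; python3 to.py 0.001 0.088 0.066; echo '[{}, {}, {}, {}, {}, {}, {}, {}]' | python3 steer.py 0 25;  python3 to.py 0.001 0.088 0.066
```

```text
time: 7.37
eef_pos: [0.5513, 0.0866, 0.068]
tcp_rot: [[-0.253, 0.968, 0.0], [0.968, 0.253, 0.0], [0.0, 0.0, -1.0]]
ft_force: [0.7, 1.2, -0.1]
finger_gap: 1.0
grip_force: 0.0
t 7.37 carton-frame tcp [0.0001 0.0849] 0.068 d tool [0.0031 0.0009 0.002 ] rot [ 0.    -0.     0.019] d in goal axes [0.0031 0.0009 0.002 ] F [ 0.68  1.22 -0.13] gap 1.0
time: 8.03
eef_pos: [0.5518, 0.0868, 0.0682]
tcp_rot: [[-0.253, 0.967, 0.002], [0.967, 0.253, 0.0], [-0.0, 0.002, -1.0]]
ft_force: [1.7, 0.1, 4.7]
finger_gap: 0.654
grip_force: 25.0
t 8.03 carton-frame tcp [0.0007 0.0849] 0.0682 d tool [0.003  0.0004 0.0022] rot [0.002 0.    0.02 ] d in goal axes [0.0031 0.0003 0.0022] F [1.71 0.1  4.74] gap 0.654
```

```bash
echo '[{"pos":[0, 0, -0.008]}, {"pos":[0, 0, -0.009]}, {"pos":[0, 0, -0.009]}, {"pos":[0, 0, -0.009]}, {}, {}, {}]' | python3 steer.py
for k in 1 2 3 4 5; do echo '[{}]' | python3 steer.py | grep ft_; done
python3 - <<'E'
from rig import ctrl, get_image
o=ctrl.observe();print(o["joint_efforts"],o["joints"],o["moment"])
E
python3 to.py 0.001 0.088 0.068
```

```text
time: 8.62
eef_pos: [0.5507, 0.0864, 0.1023]
tcp_rot: [[-0.253, 0.967, -0.0], [0.967, 0.253, -0.0], [-0.0, -0.001, -1.0]]
ft_force: [-0.8, 0.5, -6.1]
finger_gap: 0.65
grip_force: 25.0
ft_force: [0.1, 0.2, -4.9]
ft_force: [0.6, -0.3, -5.4]
ft_force: [0.4, 0.0, -5.3]
ft_force: [0.5, 0.8, -6.1]
ft_force: [1.5, -0.2, -5.2]
[ 5.80807304e-03 -4.87108111e+01 -8.55617970e+00 -2.05572671e+01
 -6.31709886e-02 -1.18854619e-02  1.89600260e-04] [ 0.26255382  0.54859978 -0.6158749   1.8879538   0.41788877  0.83616735
 -0.31411113] [-0.03095789 -0.1566013   0.00927248]
t 9.03 carton-frame tcp [-0.0002  0.0851] 0.1023 d tool [0.0029 0.0013 0.0343] rot [-0.   -0.    0.02] d in goal axes [0.0029 0.0012 0.0343] F [ 1.46 -0.22 -5.18] gap 0.656
```

Left reads about 5.5 N (0.56 kg), so it looks full. I'll lower it and weigh the other two.

```bash
echo '[{"pos":[0, 0, 0.01]}, {"pos":[0, 0, 0.01]}, {"pos":[0, 0, 0.008]}, {"pos":[0, 0, 0.004]}, {"pos":[0, 0, 0.002]}, {"pos":[0, 0, 0.001]}, {}, {}]' | python3 steer.py; echo '[{}, {}, {}, {}, {}, {}, {}]' | python3 steer.py 1 25;echo '[{"pos":[0, 0, -0.02]}, {"pos":[0, 0, -0.03]}, {"pos":[0, 0, -0.04]}, {}, {}]' | python3 steer.py; python3 to.py -0.001 0.003 0.068
```

```text
time: 9.7
eef_pos: [0.5503, 0.0865, 0.068]
tcp_rot: [[-0.253, 0.967, -0.002], [0.967, 0.253, -0.001], [-0.001, -0.002, -1.0]]
ft_force: [-4.7, -1.7, 5.6]
finger_gap: 0.655
grip_force: 25.0
time: 10.28
eef_pos: [0.5511, 0.0867, 0.0674]
tcp_rot: [[-0.253, 0.967, 0.0], [0.967, 0.253, 0.0], [0.0, 0.0, -1.0]]
ft_force: [0.5, -0.3, 0.3]
finger_gap: 0.997
grip_force: 0.0
time: 10.7
eef_pos: [0.5526, 0.087, 0.1597]
tcp_rot: [[-0.253, 0.967, 0.005], [0.967, 0.253, 0.0], [-0.001, 0.005, -1.0]]
ft_force: [-0.2, -0.9, -0.9]
finger_gap: 1.0
grip_force: 0.0
t 10.7 carton-frame tcp [0.0015 0.085 ] 0.1597 d tool [-0.0818 -0.0045  0.0918] rot [0.005 0.001 0.02 ] d in goal axes [-0.082  -0.0025  0.0917] F [-0.22 -0.86 -0.9 ] gap 1.0
```

```bash
echo '[{"pos":[-0.0205, -0.001, 0]}, {"pos":[-0.0205, -0.001, 0]}, {"pos":[-0.0205, -0.001, 0]}, {"pos":[-0.0205, -0.001, 0]}, {"rotvec":[0, 0, -0.074]}, {}]' | python3 steer.py; python3 to.py -0.001 0.003 0.068
```

```text
time: 11.2
eef_pos: [0.5671, 0.0046, 0.1558]
tcp_rot: [[-0.323, 0.946, -0.003], [0.946, 0.323, -0.0], [0.001, -0.003, -1.0]]
ft_force: [0.7, -1.0, 0.4]
finger_gap: 1.001
grip_force: 0.0
t 11.2 carton-frame tcp [-0.0036  0.0015] 0.1558 d tool [0.0012 0.003  0.0877] rot [-0.003 -0.001  0.093] d in goal axes [0.0015 0.0026 0.0878] F [ 0.68 -0.99  0.37] gap 1.001
```

```bash
echo '[{"pos":[0.001, 0.001, 0.03]}, {"pos":[0, 0, 0.03]}, {"pos":[0, 0, 0.018]}, {"pos":[0, 0, 0.009]}, {}, {}]' | python3 steer.py; python3 to.py -0.001 0.003 0.068; echo '[{}, {}, {}, {}, {}, {}, {}, {}]' | python3 steer.py 0 25;  python3 to.py -0.001 0.003 0.068
echo '[{"pos":[0, 0, -0.008]}, {"pos":[0, 0, -0.009]}, {"pos":[0, 0, -0.009]}, {"pos":[0, 0, -0.009]}, {}, {}, {}]' | python3 steer.py
for k in 1 2 3 4 5; do echo '[{}]' | python3 steer.py | grep ft_; done; python3 to.py -0.001 0.003 0.068
```

```text
time: 11.7
eef_pos: [0.5684, 0.0085, 0.0704]
tcp_rot: [[-0.324, 0.946, -0.001], [0.946, 0.324, 0.001], [0.001, -0.0, -1.0]]
ft_force: [0.5, -0.7, 0.6]
finger_gap: 1.002
grip_force: 0.0
t 11.7 carton-frame tcp [-0.0015  0.0049] 0.0704 d tool [-0.002   0.0003  0.0024] rot [-0.    -0.001  0.094] d in goal axes [-0.0019  0.0005  0.0024] F [ 0.48 -0.69  0.59] gap 1.002
time: 12.37
eef_pos: [0.5689, 0.0075, 0.071]
tcp_rot: [[-0.324, 0.946, 0.001], [0.946, 0.324, -0.0], [-0.001, 0.001, -1.0]]
ft_force: [-0.1, -0.5, 4.6]
finger_gap: 0.65
grip_force: 25.0
t 12.37 carton-frame tcp [-0.0012  0.0039] 0.071 d tool [-0.0009  0.0002  0.003 ] rot [0.001 0.001 0.094] d in goal axes [-0.0009  0.0002  0.003 ] F [-0.08 -0.52  4.6 ] gap 0.65
time: 12.95
eef_pos: [0.5683, 0.0074, 0.1054]
tcp_rot: [[-0.324, 0.946, -0.0], [0.946, 0.324, -0.0], [-0.0, -0.0, -1.0]]
ft_force: [0.4, 0.5, -2.6]
finger_gap: 0.649
grip_force: 25.0
ft_force: [-0.3, -0.3, -1.7]
ft_force: [0.9, -0.2, -3.0]
ft_force: [-0.4, -0.1, -2.2]
ft_force: [0.5, -0.2, -2.1]
ft_force: [0.9, 0.3, -2.0]
t 13.37 carton-frame tcp [-0.0017  0.0041] 0.1053 d tool [-0.0012  0.0006  0.0373] rot [-0.    -0.     0.094] d in goal axes [-0.0011  0.0007  0.0373] F [ 0.93  0.31 -1.98] gap 0.649
```

Middle reads about 2.2 N, so it is light. I'll lower it and go to the right tin.

```bash
echo '[{"pos":[0, 0, 0.01]}, {"pos":[0, 0, 0.01]}, {"pos":[0, 0, 0.008]}, {"pos":[0, 0, 0.004]}, {"pos":[0, 0, 0.002]}, {"pos":[0, 0, 0.001]}, {}, {}]' | python3 steer.py; echo '[{}, {}, {}, {}, {}, {}, {}]' | python3 steer.py 1 25;echo '[{"pos":[0, 0, -0.02]}, {"pos":[0, 0, -0.03]}, {"pos":[0, 0, -0.04]}, {"rotvec":[0, 0, 0.014]}, {}]' | python3 steer.py; python3 to.py 0.001 -0.084 0.068
```

```text
time: 14.03
eef_pos: [0.5675, 0.0075, 0.071]
tcp_rot: [[-0.324, 0.946, -0.002], [0.946, 0.324, -0.001], [-0.0, -0.003, -1.0]]
ft_force: [-5.1, -2.1, 7.2]
finger_gap: 0.656
grip_force: 25.0
time: 14.62
eef_pos: [0.5685, 0.0076, 0.0704]
tcp_rot: [[-0.324, 0.946, -0.0], [0.946, 0.324, 0.0], [0.0, -0.0, -1.0]]
ft_force: [-1.3, -0.3, 1.0]
finger_gap: 0.998
grip_force: 0.0
time: 15.03
eef_pos: [0.5701, 0.0077, 0.1627]
tcp_rot: [[-0.31, 0.951, 0.005], [0.951, 0.31, -0.001], [-0.002, 0.004, -1.0]]
ft_force: [0.3, 1.0, -0.9]
finger_gap: 1.006
grip_force: 0.0
t 15.03 carton-frame tcp [0.     0.0038] 0.1627 d tool [-0.0874 -0.0064  0.0949] rot [0.005 0.002 0.079] d in goal axes [-0.0878  0.001   0.0947] F [ 0.28  1.05 -0.93] gap 1.006
```

```bash
echo '[{"pos":[-0.022, -0.0015, 0]}, {"pos":[-0.022, -0.0015, 0]}, {"pos":[-0.022, -0.0015, 0]}, {"pos":[-0.0215, -0.0015, 0]}, {}, {}]' | python3 steer.py; python3 to.py 0.001 -0.084 0.068
```

```text
time: 15.53
eef_pos: [0.5891, -0.0786, 0.1588]
tcp_rot: [[-0.308, 0.951, -0.003], [0.951, 0.308, 0.0], [0.001, -0.002, -1.0]]
ft_force: [0.3, 0.3, 0.6]
finger_gap: 0.999
grip_force: 0.0
t 15.53 carton-frame tcp [-0.0017 -0.0846] 0.1588 d tool [0.0003 0.0029 0.0908] rot [-0.002 -0.001  0.077] d in goal axes [0.0006 0.0027 0.0908] F [0.28 0.29 0.63] gap 0.999
```

```bash
echo '[{"pos":[0, 0.002, 0.03]}, {"pos":[0, 0, 0.03]}, {"pos":[0, 0, 0.02]}, {"pos":[0, 0, 0.01]}, {}, {}]' | python3 steer.py; python3 to.py 0.001 -0.084 0.068; echo '[{}, {}, {}, {}, {}, {}, {}, {}]' | python3 steer.py 0 25;  python3 to.py 0.001 -0.084 0.068
echo '[{"pos":[0, 0, -0.008]}, {"pos":[0, 0, -0.009]}, {"pos":[0, 0, -0.009]}, {"pos":[0, 0, -0.009]}, {}, {}, {}]' | python3 steer.py
for k in 1 2 3 4 5; do echo '[{}]' | python3 steer.py | grep ft_; done; python3 to.py 0.001 -0.084 0.068
```

```text
time: 16.03
eef_pos: [0.5918, -0.0755, 0.0705]
tcp_rot: [[-0.312, 0.95, -0.001], [0.95, 0.312, 0.001], [0.001, -0.0, -1.0]]
ft_force: [0.6, 0.3, 0.3]
finger_gap: 1.0
grip_force: 0.0
t 16.03 carton-frame tcp [ 0.0017 -0.0822] 0.0705 d tool [-0.0018 -0.0008  0.0025] rot [-0.    -0.001  0.082] d in goal axes [-0.0018 -0.0007  0.0025] F [0.56 0.33 0.31] gap 1.0
time: 16.7
eef_pos: [0.592, -0.077, 0.071]
tcp_rot: [[-0.311, 0.951, 0.0], [0.951, 0.311, -0.001], [-0.001, 0.0, -1.0]]
ft_force: [-1.1, -0.3, 5.8]
finger_gap: 0.651
grip_force: 25.0
t 16.7 carton-frame tcp [ 0.0015 -0.0837] 0.071 d tool [-0.0002 -0.0005  0.003 ] rot [0.    0.001 0.08 ] d in goal axes [-0.0003 -0.0005  0.003 ] F [-1.12 -0.34  5.78] gap 0.651
time: 17.28
eef_pos: [0.5917, -0.077, 0.1054]
tcp_rot: [[-0.311, 0.951, -0.0], [0.951, 0.311, -0.0], [-0.0, -0.0, -1.0]]
ft_force: [0.4, 0.0, -3.7]
finger_gap: 0.65
grip_force: 25.0
ft_force: [-0.4, 1.0, -2.7]
ft_force: [-0.9, -0.1, -2.7]
ft_force: [-0.3, 0.3, -3.6]
ft_force: [0.1, 0.2, -3.6]
ft_force: [-0.2, 0.5, -3.0]
t 17.7 carton-frame tcp [ 0.0013 -0.0834] 0.1052 d tool [-0.0006 -0.0004  0.0372] rot [-0.   -0.    0.08] d in goal axes [-0.0006 -0.0003  0.0372] F [-0.23  0.48 -3.01] gap 0.653
```

Right reads about 3.2 N, so left is the full tin. I'll put the right tin back and look again.

```bash
echo '[{"pos":[0, 0, 0.01]}, {"pos":[0, 0, 0.01]}, {"pos":[0, 0, 0.008]}, {"pos":[0, 0, 0.004]}, {"pos":[0, 0, 0.002]}, {"pos":[0, 0, 0.001]}, {}, {}]' | python3 steer.py; echo '[{}, {}, {}, {}, {}, {}, {}]' | python3 steer.py 1 25;echo '[{"pos":[0, 0, -0.02]}, {"pos":[0, 0, -0.03]}, {"pos":[0, 0, -0.04]}, {"pos":[0, 0, -0.02], "rotvec":[0, 0, 0.06]}, {}, {}]' | python3 steer.py; python3 to.py 0.001 0.086 0.068
python3 - <<'E'
from rig import ctrl, get_image
from h import *
C=np.array([.571,.004]);yaw=.236;ey=np.array([-np.sin(yaw),np.cos(yaw)]); ex=np.array([ey[1],-ey[0]])
i=get_image("scene"); cv2.imwrite("pics/scene3.png",i["color"])
for x in greens(i):
    p=ray(i,x[1],x[2],.115)[:2]; print(x,((p-C)@ex).round(4),((p-C)@ey).round(4))
E
```

```text
time: 18.37
eef_pos: [0.591, -0.0768, 0.071]
tcp_rot: [[-0.311, 0.95, -0.002], [0.95, 0.311, -0.001], [-0.0, -0.002, -1.0]]
ft_force: [-5.1, -0.7, 6.8]
finger_gap: 0.653
grip_force: 25.0
time: 18.95
eef_pos: [0.592, -0.0768, 0.0704]
tcp_rot: [[-0.311, 0.951, 0.0], [0.951, 0.311, 0.0], [-0.0, 0.0, -1.0]]
ft_force: [0.0, -0.3, 1.0]
finger_gap: 1.004
grip_force: 0.0
time: 19.45
eef_pos: [0.5926, -0.077, 0.1817]
tcp_rot: [[-0.253, 0.967, 0.003], [0.967, 0.253, -0.001], [-0.002, 0.002, -1.0]]
ft_force: [-0.7, -0.1, -1.0]
finger_gap: 0.997
grip_force: 0.0
t 19.45 carton-frame tcp [ 0.0021 -0.0838] 0.1817 d tool [0.17   0.0021 0.1134] rot [0.002 0.002 0.02 ] d in goal axes [ 0.1698 -0.0011  0.1137] F [-0.67 -0.09 -0.99] gap 0.997
(np.int32(211), np.float64(287.7), np.float64(258.0), np.int32(18), np.int32(15)) -0.001 -0.0818
```

View pics/scene3.png

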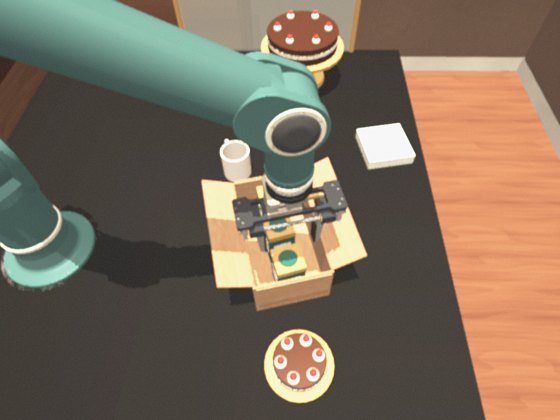

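The right tin stands upright at (288,258) and the flaps are still out; the gripper hides the other two. On to the left tin.

```bash
echo '[{"pos":[0.0283, 0.0003, 0]}, {"pos":[0.0283, 0.0003, 0]}, {"pos":[0.0283, 0.0003, 0]}, {"pos":[0.0283, 0.0003, 0]}, {"pos":[0.0283, 0.0003, 0]}, {"pos":[0.0275, 0.0003, 0]}, {}, {}]' | python3 steer.py; python3 to.py 0.001 0.086 0.068
```

```text
time: 20.17
eef_pos: [0.5494, 0.0887, 0.179]
tcp_rot: [[-0.257, 0.966, -0.003], [0.966, 0.257, 0.0], [0.001, -0.003, -1.0]]
ft_force: [-0.4, -0.9, 1.0]
finger_gap: 0.998
grip_force: 0.0
t 20.17 carton-frame tcp [-0.0012  0.0874] 0.179 d tool [-0.0015  0.0024  0.111 ] rot [-0.003 -0.001  0.024] d in goal axes [-0.0014  0.0022  0.111 ] F [-0.35 -0.87  0.96] gap 0.998
```

```bash
echo '[{"pos":[0, 0.001, 0.03]}, {"pos":[0, 0, 0.03]}, {"pos":[0, 0, 0.03]}, {"pos":[0, 0, 0.014]}, {"pos":[0, 0, 0.007]}, {}, {}]' | python3 steer.py; python3 to.py 0.001 0.086 0.068; echo '[{}, {}, {}, {}, {}, {}, {}, {}]' | python3 steer.py 0 30;  python3 to.py 0.001 0.086 0.27
```

```text
time: 20.75
eef_pos: [0.5525, 0.0873, 0.07]
tcp_rot: [[-0.253, 0.968, 0.001], [0.968, 0.253, 0.0], [0.0, 0.001, -1.0]]
ft_force: [-0.6, 0.3, 0.7]
finger_gap: 0.999
grip_force: 0.0
t 20.75 carton-frame tcp [0.0014 0.0853] 0.07 d tool [ 0.0007 -0.0004  0.002 ] rot [ 0.001 -0.     0.02 ] d in goal axes [ 0.0007 -0.0004  0.002 ] F [-0.59  0.27  0.68] gap 0.999
time: 21.42
eef_pos: [0.5512, 0.0871, 0.0698]
tcp_rot: [[-0.253, 0.967, -0.001], [0.967, 0.253, -0.001], [-0.001, -0.001, -1.0]]
ft_force: [-4.4, -1.5, 5.6]
finger_gap: 0.652
grip_force: 30.0
t 21.42 carton-frame tcp [0.0002 0.0854] 0.0698 d tool [ 0.0004  0.0006 -0.2002] rot [-0.001  0.001  0.02 ] d in goal axes [ 0.0006  0.0008 -0.2002] F [-4.38 -1.48  5.61] gap 0.652
```

```bash
echo '[{"pos":[0, 0, -0.008]}, {"pos":[0, 0, -0.016]}, {"pos":[0, 0, -0.025]}, {"pos":[0, 0, -0.025]}, {"pos":[0, 0, -0.025]}, {"pos":[0, 0, -0.025]}, {"pos":[0, 0, -0.025]}, {"pos":[0, 0, -0.025]}, {"pos":[0, 0, -0.016]}, {"pos":[0, 0, -0.008]}, {}, {}]' | python3 steer.py; echo '[{}, {}, {}, {}, {}, {}]' | python3 steer.py
python3 - <<'E'
from rig import ctrl, get_image
import cv2,numpy as np
a=get_image("top"); b=get_image("scene")
cv2.imwrite("pics/end.png",np.hstack([a["color"][80:320,130:430],b["color"][60:300,150:450]]))
E
```

```text
time: 22.42
eef_pos: [0.5513, 0.0871, 0.2666]
tcp_rot: [[-0.253, 0.967, -0.001], [0.967, 0.253, -0.0], [-0.0, -0.001, -1.0]]
ft_force: [-0.5, -0.6, -5.6]
finger_gap: 0.65
grip_force: 30.0
time: 22.92
eef_pos: [0.5518, 0.0874, 0.2672]
tcp_rot: [[-0.253, 0.967, -0.0], [0.967, 0.253, 0.0], [0.0, -0.0, -1.0]]
ft_force: [-0.3, -0.1, -4.9]
finger_gap: 0.65
grip_force: 30.0
```

View pics/end.png

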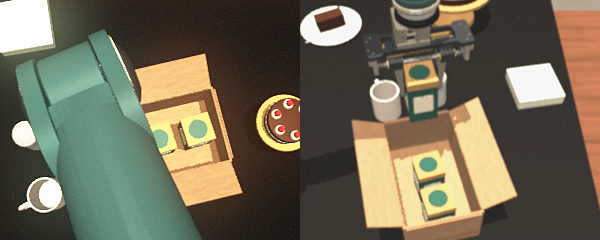

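The left tin hangs upright in the gripper (crop pixel about (420,90)). The other two stand in the carton at (428,168) and (438,200), both flaps are out, and the bystanders haven't moved.

```bash
python3 -c "
from rig import ctrl, get_image
print(ctrl.finish_job())"
```

```text
the job is handed in; nothing more can be done
None
```

The job is handed in, verdict not shown: both flaps are folded out to about 2.7 rad, and the full left tin (about 0.56 kg; the middle and right read about 0.22 and 0.32 kg) is held upright with its underside about 85 mm above the rim, the other two standing in the carton.

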